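# Nudge a length of profile past the post into its bay

### The job

Push the loose aluminium bar along the bench with your fingertips, first one end and then the other, so that it goes in at an angle behind the short upright post and ends up inside the low three-sided bay, fully home along the bay's back wall. Do not grip it or lift it, push gently, and leave everything else where it is.

Things in the scene. Friction and masses are not known exactly. Their poses are not given: they have to be found in the camera images.
- bay: (All sizes in mm.) Grey three-sided bay fixed to the bench: a back wall and two end walls, all 8 thick and 18 high, no floor; the open mouth looks roughly towards the robot. Inside it is 196 wide and 52 deep. Origin: middle of the mouth (level with the end walls' front ends), on the bench. x points into the bay (the back wall's face is at x = 52), y across it to the left, z up.
- post: Round steel post fixed to the bench in front of the mouth, widest at its foot (22 across), 55 high. Origin: centre of its foot, on the bench. In the bay's frame it stands 16 to 21 in front of the mouth (x = -16 to -21) and 38 to 50 to the right of its middle (y = -38 to -50): too little room is left for the bar to enter straight.
- bar: Loose straight bar of slotted aluminium profile with black end caps, 150 long, 18 wide, 18 high, about 0.16 kg, slides on the bench. It starts in front of the bay, nearer the robot, shifted somewhat to the left. Origin: middle of its underside. Its y runs along its length, x across it, z up.
- bar_end_a (a point): centre of the bar's end face at its +y end, 9 above its underside (75 from the middle)
- bar_end_b (a point): centre of the bar's end face at its -y end, 9 above its underside (75 from the middle)
- timer: Bystander: white bench timer, 62 x 62 x 20, lies beside the bay's right end; loose, to be left alone. Origin: centre of its underside.
- tape: Bystander: roll of tape lying flat, 65 across, 20 high, to the right of the timer; loose, to be left alone. Origin: centre of its underside.
- marker: Bystander: marker pen 132 long, 14 thick, lying beside the bay's left end, pointing away from the robot; loose, to be left alone. Origin: centre of its underside.
- eraser: Bystander: eraser 20 x 42 x 12, right of the bay, nearer the robot, in front of the timer and near a tall fixed instrument (about 260 high) that the arm must clear; loose, to be left alone. Origin: centre of its underside.
- beaker: Bystander: empty glass beaker, 67 across, 80 high, at the back; loose, to be left alone. Origin: centre of its underside.
- indicator: Bystander: small round bottle with a screw cap, 39 across, 70 high, at the back; loose, to be left alone. Origin: centre of its underside.
- filter_box: Bystander: carton 60 x 85 x 30, at the back right; loose, to be left alone. Origin: centre of its underside.
There are look-alikes about, which are no part of the job. Leave any green look-alike of the bar alone.

How it is judged:
On the way:
1. one end of the bar is in the bay while the other is still outside: it goes in at an angle (((x of bar_end_a in the frame of bay above 0.008 m and x of bar_end_b in the frame of bay below -0.008 m) or (x of bar_end_b in the frame of bay above 0.008 m and x of bar_end_a in the frame of bay below -0.008 m))), for 0.05 s.
At the end, for the whole second after the job is handed in: The bar lies flat on the bench at rest inside the bay, between the two end walls, both of its ends within 8 mm of touching the back wall (middle of each end face at least 35 mm deep, touching is 43 mm) (x of bar_end_a in the frame of bay between 0.035 and 0.05 m and x of bar_end_b in the frame of bay between 0.035 and 0.05 m and height (world z) of each of bar_end_a, bar_end_b below 0.013 m and angle between bar's own z axis and vertical below 0.1 rad and linear speed of bar below 0.01 m/s and y of bar_end_a in the frame of bay between -0.1 and 0.1 m and y of bar_end_b in the frame of bay between -0.1 and 0.1 m).
It fails at once if the bar is lifted (an end more than 8 mm off the bench) or tipped (height (world z) of any of bar_end_a, bar_end_b above 0.017 m or angle between bar's own z axis and vertical above 0.3 rad).
It fails at once if the bar is gripped or pushed hard (more than 35 N from the fingers) (contact force between the fingers and bar above 35 N).
It fails at once if a bystander is moved more than 15 mm (distance of any of timer, tape, marker, eraser, beaker, indicator, filter_box from where it was at the start of the episode above 0.015 m).
It also fails if it takes over 72 s, if anything falls off the work surface, if the arm or the gripper's body presses on something with over 40 N, if the wrist force passes 120 N, or if a joint passes its speed limit or range.

### The arm

A 6-joint arm with a two-finger parallel gripper is mounted at the origin on a cart in front of the work surface, level with it; the furniture and walls round the work are solid. World frame = base frame: x ahead of the robot, y to its left, z up, the work surface at z = 0. Lengths are in m, angles in rad, forces in N, time in s.
With the tool pointing down it reaches from about 0.35 to 0.85 m from the base axis. Payload 8.1 kg.
Tool frame: the origin (TCP) lies on the centre line of the jaws, within the pads' length; the fingertips stand 11 mm ahead of it and the grasp point (between the pads) lies 8 mm behind it (tip_reach is the z of the fingertips in the tool frame, in m); z points along the fingers, y is the direction in which the jaws open and shut (so a half turn about z gives the same grasp; the last joint's range is limited). The gripper opens to 93 mm and grips with 3 to 60 N. Pads are 15 mm wide; open, the fingers measure 128 mm over their backs; the gripper's body (75 mm by 188 mm) begins 65 mm behind the grasp point.
Start: joints at [-1.298, 0.13, 1.488, -0, 1.523, -0.085], TCP at [0.21, -0.562, 0.23] pointing down, gripper open.
Joint ranges: [-2.96, 2.96], [-0.89, 2.26], [0.02, 2.5], [-1.34, 4.48], [0, 2.73], [-2.66, 2.66]. Speed limits (rad/s): [2.39, 2.39, 2.79, 3.14, 3.14, 3.14].

### API

Orientations are given as a rotation vector (axis times angle).
In Python, from plant import read_state, read_camera, camera_params, close_job, silhouettes, tip_of, tip_reach gives the robot as it stands.
- The arm moves only by the shell command python3 -m creep 'ROWS' [FORCE]. ROWS is JSON, a list of rows, each a list of 5 numbers: the shift along the tool's x, y, z in m, then the turn about the tool's z in rad, then the closure in counts, from 0 (fully open) to 255 (shut). In form: [[dx, dy, dz, twist, gripper], ...]. A call has 1 to 12 rows; each row shifts and turns the commanded pose from where the row before left it, along the tool's axes as they then stand; what a row does not reach is not made up. A row lasts 1/12 s, in which the tool goes at most 41.7 mm and 7.16 degrees, less where a joint would pass 70% of its speed; a pose out of reach is approached as far as the arm can. A call is refused whole if a number of a shift passes 0.0417 or a number of a turn 0.125, either way. A call with a gripper value outside its range is refused whole. The fingers move at their own pace and stop on an object; FORCE is the grip in N (left out, the last holds). Time passes only in rows, so rows that do not move let the fingers close. It gives the time, the measured TCP pose, the force and the opening at its end, in the units of the state.
- read_state(): the state, without advancing time (a new reading comes with each control period).
- read_camera(name): name is "scene" or "top"; returns the picture (400x640x3 uint8, red, green, blue); there is no depth.
- camera_params(name): a dict with "fov_y" (degrees; the focal length in pixels is half the picture's height over the tangent of half this angle, whatever the lens; pixels are square), "cx", "cy" (the principal point, pixels), "k1" (the pictures are not rectified: a ray, as slopes to the right and down, at radius r is drawn at 1 + k1 r^2 times it, then the intrinsics apply), "position" and "rotation" of the camera in the world. Camera axes: x right, y down, z forward; pixel columns grow to the right and rows downward; lengths in m; the calibration is good to about 2 mm. A picture is of the moment at which its call begins. camera_params takes no time and is no camera call.
- close_job(): hands the job in, once; it reports no verdict.
Trained networks look in the newest picture that a camera, given by its name, has taken for a name from the list of things; names that differ only in an ending like _2 or _b are one class to them, and where a whole thing is asked for, a point or a joint stands for the part that bears it (a point fixed in the world has none). Each returns a list of dicts, best first, with "confidence" (0 to 1); they miss things now and then, are a little off and sometimes report something else, mostly with a low value. They report only what shows in the picture. A call takes as long as a camera call. They do not tell look-alikes from the thing itself.
- silhouettes(camera, query): "region" (400x640 bool, what is visible of it) and "pixel" ([column, row] in pixels, amid what is visible of it).
- tip_of(camera, query): "pixel" ([column, row] in pixels: a listed point, or the origin of a listed thing).
The state is a dict: "t": time; "q": joint angles; "dq": joint speeds; "joint_torque": joint torques, N m; "tool_pos": TCP position; "orientation": TCP orientation; "force": force on the tool from outside, world axes, zero at the start; "wrist_torque": the same for the moment, N m; "opening": finger opening in m.
Only numpy, scipy, OpenCV 4.12 (cv2) and the standard library are available. Lean on these libraries where they do the work, as an engineer would, in place of code of your own. Each camera call takes 0.05 s, during which the arm holds its last target.

## Working session

There is one attempt and no reset: what is moved stays moved. The work goes in short steps, Python scripts to look and compute and a shell command to move; the robot and the scene stay as the last step left them, time stands still between calls to the robot, and variables do not carry over. Pictures are saved under pics/ and viewed, and the job is handed in when it is done.

```bash
ls; mkdir -p pics
python3 - <<'E'
from plant import *
import cv2
s=read_state();print({k:s[k] for k in ('t','tool_pos','orientation','opening','force')}, tip_reach)
for n in ('scene','top'):
    im=read_camera(n);cv2.imwrite(f'pics/{n}0.png',im[:,:,::-1]);print(n,camera_params(n))
E
```

```text
pics
{'t': 0.0, 'tool_pos': array([ 0.21000115, -0.56146913,  0.22858026]), 'orientation': array([-3.08965279e+00, -5.58689601e-01,  2.86286550e-04]), 'opening': 0.09296033663967115, 'force': array([0.00986704, 0.4726449 , 0.17985084])} 0.011
scene {'fov_y': 47.026138971482894, 'cx': 322.19209612880525, 'cy': 193.33422677277963, 'k1': 0.01905854460006907, 'position': array([0.20086972, 0.85592236, 0.47677091]), 'rotation': array([-0.57999775,  2.42580743, -1.43794276])}
top {'fov_y': 52.636139334336676, 'cx': 315.89341344647517, 'cy': 199.99076304592313, 'k1': -0.0582012089850903, 'position': array([0.48441892, 0.13795433, 0.87017155]), 'rotation': array([-2.14142654,  2.17080032, -0.12605948])}
```

View pics/scene0.png

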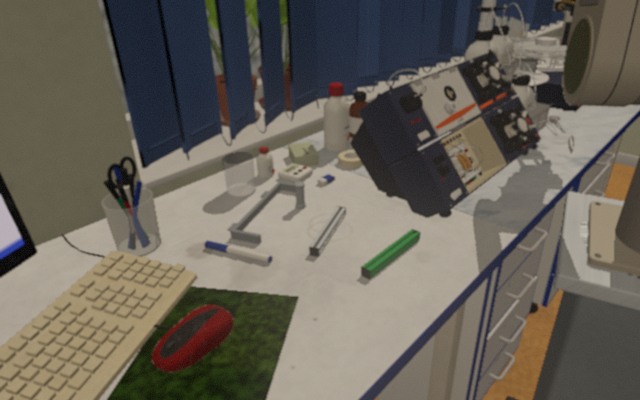

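View pics/top0.png

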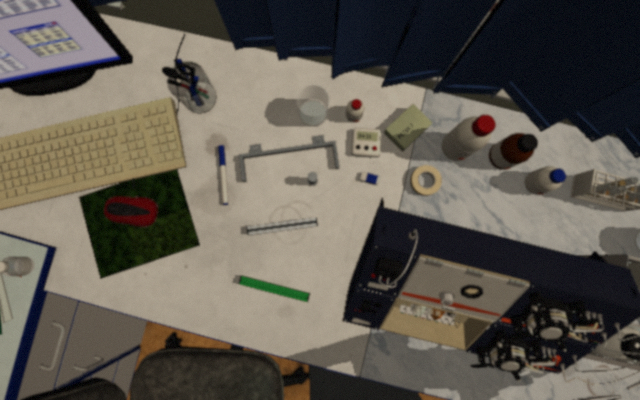

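The scene picture shows the silver bar at (328,230), a green look-alike at (392,253), and the bay near (265,210). In the top picture the silver bar is at (280,227), the green one at (272,288), the bay at (288,155), the post at (312,178), the eraser at (369,178) and the instrument to the right of x=345. Next I'll localise them.

```bash
cat > h.py <<'E'
from plant import *
import numpy as np, cv2
from scipy.spatial.transform import Rotation as R
def cam(n):
    p=camera_params(n);f=200/np.tan(np.radians(p['fov_y'])/2)
    return p,f,R.from_rotvec(p['rotation']).as_matrix()
def unproj(n,px,z):
    p,f,M=cam(n);px=np.atleast_2d(np.array(px,float))
    d=(px-[p['cx'],p['cy']])/f;u=d.copy()
    for _ in range(20): u=d/(1+p['k1']*(u**2).sum(1,keepdims=True))
    r=np.c_[u,np.ones(len(u))]@M.T
    return p['position']+r*((z-p['position'][2])/r[:,2])[:,None]
def proj(n,X):
    p,f,M=cam(n);c=(np.atleast_2d(X)-p['position'])@M
    u=c[:,:2]/c[:,2:];u=u*(1+p['k1']*(u**2).sum(1,keepdims=True))
    return u*f+[p['cx'],p['cy']]
E
python3 - <<'E'
from h import *
for n in ('top',):
  read_camera(n)
  for q,z in (('bar',0),('bar_end_a',.009),('bar_end_b',.009),('bay',0),('post',0),('timer',0),('eraser',0),('marker',0)):
    for d in tip_of(n,q)[:3]:
        print(n,q,round(d['confidence'],2),np.round(d['pixel'],1),np.round(unproj(n,d['pixel'],z)[0],4))
im=read_camera('top')
cv2.imwrite('pics/crop0.png',cv2.resize(im[120:310,205:395,::-1],(760,760)[:2],interpolation=cv2.INTER_CUBIC)[:600] if 0 else cv2.resize(im[125:305,205:395,::-1],(633,600),interpolation=cv2.INTER_CUBIC))
E
```

```text
top bar 0.82 [274.  286.2] [0.408 0.233 0.   ]
top bar 0.71 [285.1 226.6] [0.5342 0.2087 0.    ]
top bar 0.57 [245.6 229.7] [0.5286 0.294  0.    ]
top bar_end_a 0.88 [305.8 298.1] [0.3835 0.1655 0.009 ]
top bar_end_a 0.76 [239.8 276.9] [0.4288 0.3042 0.009 ]
top bar_end_a 0.61 [319.2 221.5] [0.5436 0.1352 0.009 ]
top bar_end_b 0.88 [305.8 298.1] [0.3835 0.1655 0.009 ]
top bar_end_b 0.76 [239.8 276.9] [0.4288 0.3042 0.009 ]
top bar_end_b 0.61 [319.2 221.5] [0.5436 0.1352 0.009 ]
top post 0.51 [407.3 128.6] [ 0.7481 -0.0637  0.    ]
top post 0.43 [312.7 180.3] [0.6344 0.148  0.    ]
top timer 0.78 [361.3 142.6] [0.7173 0.0397 0.    ]
top eraser 0.47 [369.7 177.5] [0.6388 0.0235 0.    ]
top marker 0.69 [227.2 175.3] [0.6483 0.3355 0.    ]
top marker 0.54 [313.5 180.5] [0.6339 0.1463 0.    ]
top marker 0.3 [317.3 222.8] [0.5415 0.1393 0.    ]
```

View pics/crop0.png

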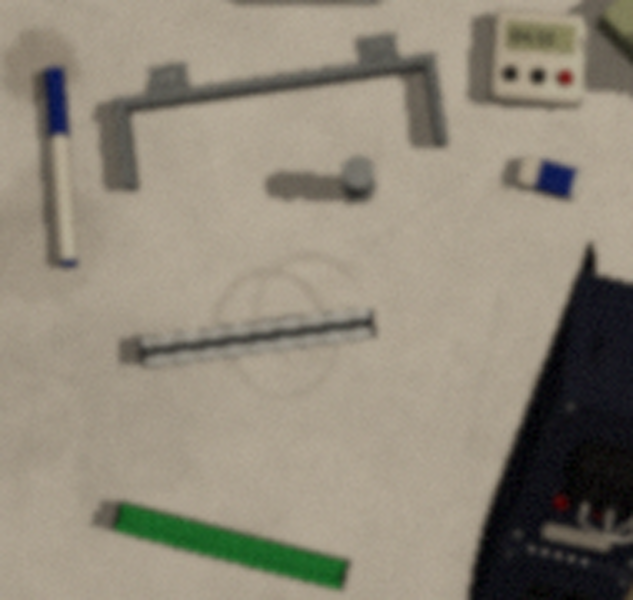

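```bash
cat >> h.py <<'E'
def tf(pose,P):
    x,y,a=pose;P=np.array(P,float);c,s=np.cos(a),np.sin(a)
    return np.c_[x+c*P[:,0]-s*P[:,1],y+s*P[:,0]+c*P[:,1],P[:,2]]
def inv(pose,P):
    x,y,a=pose;P=np.atleast_2d(np.array(P,float))[:,:2]-[x,y];c,s=np.cos(a),np.sin(a)
    return np.c_[c*P[:,0]+s*P[:,1],-s*P[:,0]+c*P[:,1]]
def bay_poly(z): return [(0,.106,z),(.06,.106,z),(.06,-.106,z),(0,-.106,z),(0,-.098,z),(.052,-.098,z),(.052,.098,z),(0,.098,z)]
def bar_poly(z): return [(.009,.075,z),(.009,-.075,z),(-.009,-.075,z),(-.009,.075,z)]
def overlay(n,im,items,box,k,fn):
    x0,y0,x1,y1=box
    o=cv2.resize(im[y0:y1,x0:x1,::-1],None,fx=k,fy=k,interpolation=cv2.INTER_CUBIC)
    o=np.clip(o.astype(float)*1.3,0,255).astype(np.uint8)
    for P,col in items:
        q=(proj(n,P)-[x0,y0]+.5)*k
        cv2.polylines(o,[np.round(q).astype(int)],True,col,1)
    cv2.imwrite(fn,o)
E
python3 - <<'E'
from h import *
im=read_camera('top')
c=lambda x,y:(205+x/3.333,125+y/3.333)
print(unproj('top',[c(122,105),c(432,62),c(440,145),c(125,188)],.018))
print('bar',unproj('top',[c(142,350),c(374,323)],.018)); print('posttop',unproj('top',[c(358,170)],.055))
cv2.imwrite('pics/cropbay.png',np.clip(1.4*cv2.resize(im[130:190,230:345,::-1],None,fx=6.9,fy=6.9,interpolation=cv2.INTER_CUBIC),0,255))
E
```

```text
[[0.68565927 0.30076182 0.018     ]
 [0.71106312 0.0994746  0.018     ]
 [0.65617479 0.09539588 0.018     ]
 [0.63109997 0.29823708 0.018     ]]
bar [[0.52699196 0.2865323  0.018     ]
 [0.54217767 0.13941681 0.018     ]]
posttop [[0.63381429 0.14789208 0.055     ]][ WARN:0@0.952] global loadsave.cpp:1063 imwrite_ Unsupported depth image for selected encoder is fallbacked to CV_8U.
```

View pics/cropbay.png

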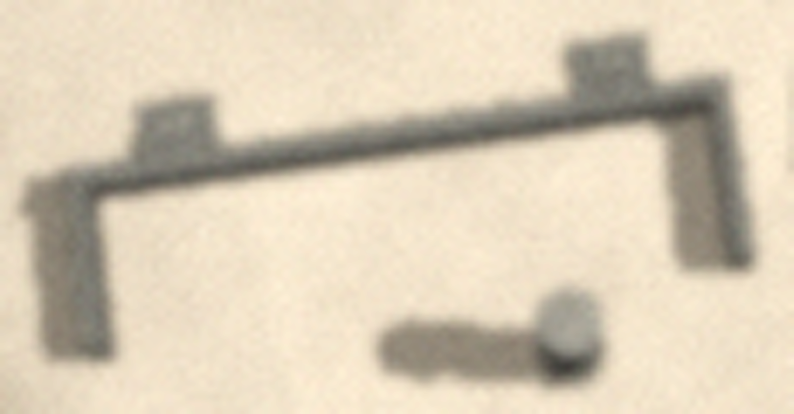

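```bash
cat > ov.py <<'E'
from h import *
import sys
bay=tuple(map(float,sys.argv[1].split(',')));bar=tuple(map(float,sys.argv[2].split(',')));post=tuple(map(float,sys.argv[3].split(',')))
fn=sys.argv[4]
im=read_camera('top')
t=np.linspace(0,6.28,24)
circ=lambda r,z:np.c_[post[0]+r*np.cos(t),post[1]+r*np.sin(t),0*t+z]
items=[(tf(bay,bay_poly(.018)),(0,0,255)),(tf(bay,bay_poly(0)),(255,0,0)),(tf(bar,bar_poly(.018)),(0,0,255)),(tf(bar,bar_poly(0)),(255,0,0)),(circ(.011,0),(255,0,0)),(circ(.008,.055),(0,0,255))]
overlay('top',im,items,(225,125,350,245),5,fn)
im=read_camera('scene')
overlay('scene',im,items,(210,150,370,270),5,fn.replace('.png','s.png'))
print('post in bay',inv(bay,post),'bar ends',inv(bay,tf(bar,[(0,.075,0),(0,-.075,0)])))
E
python3 ov.py .638,.193,.125 .533,.213,.103 .634,.149 pics/ov1.png
```

```text
post in bay [[-0.00945448 -0.043158  ]] bar ends [[-0.10003739  0.10791665]
 [-0.10333713 -0.04204705]]
```

View pics/ov1.png

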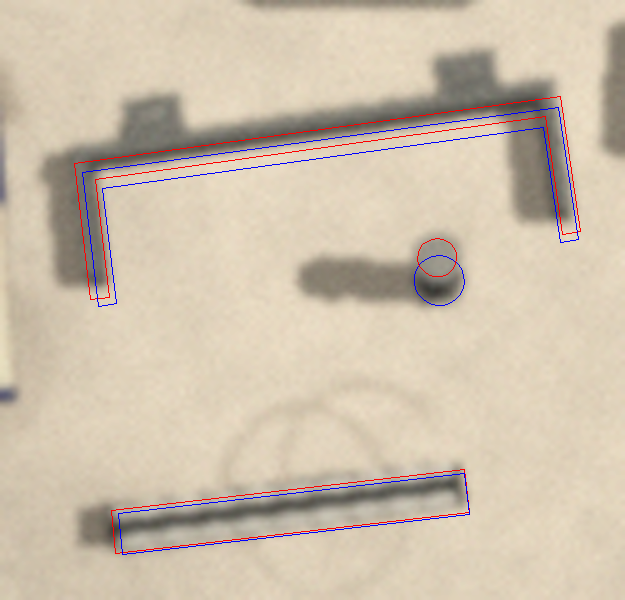

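View pics/ov1s.png

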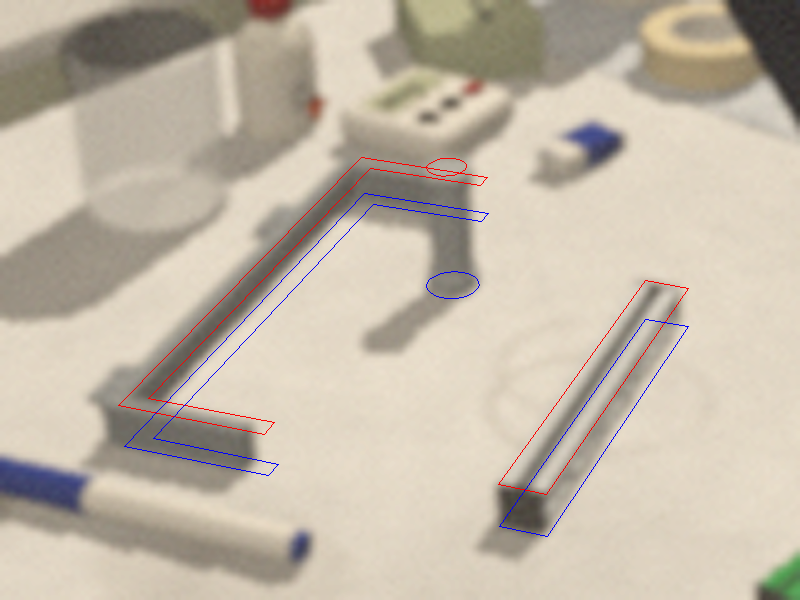

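```bash
python3 ov.py .6447,.195,.122 .535,.2135,.103 .634,.149 pics/ov2.png
```

```text
post in bay [[-0.01621856 -0.04435593]] bar ends [[-0.10520831  0.10669918]
 [-0.10805813 -0.04327374]]
```

View pics/ov2.png

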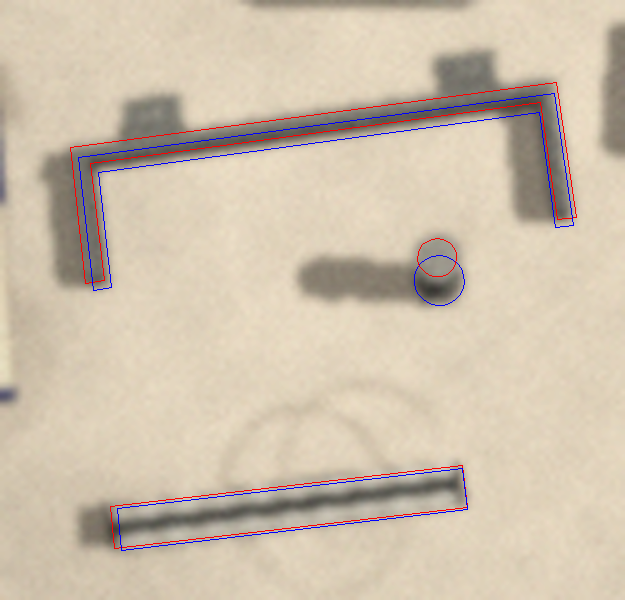

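View pics/ov2s.png

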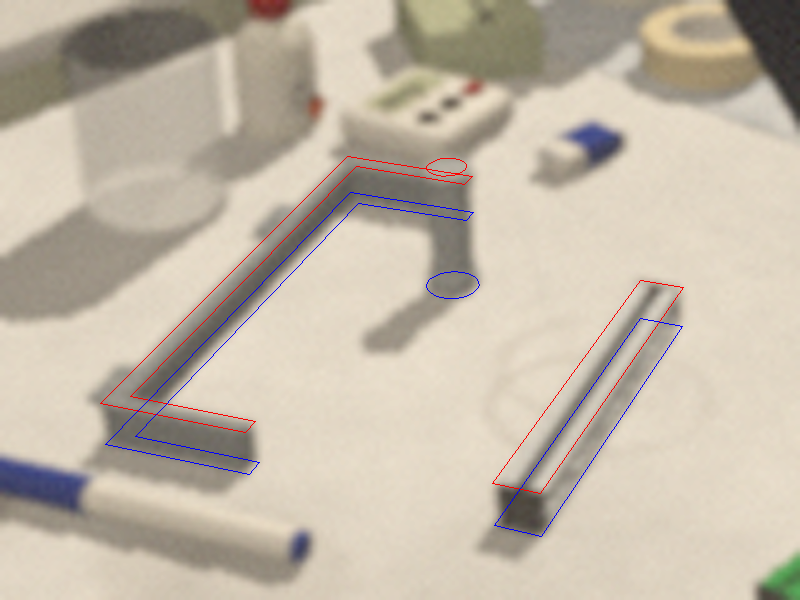

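Run:
```python
from h import *
px=[(382,203),(345,320),(455,365),(635,270),(560,395)]
for z in (0,.26): print(z,np.round(unproj('top',px,z),3).tolist())
im=read_camera('scene');cv2.imwrite('pics/inst.png',cv2.resize(im[20:230,330:640,::-1],None,fx=2.5,fy=2.5))
```

```text
0 [[0.582, -0.002, 0.0], [0.336, 0.084, 0.0], [0.239, -0.145, 0.0], [0.426, -0.559, 0.0], [0.168, -0.369, 0.0]]
0.26 [[0.553, 0.04, 0.26], [0.38, 0.1, 0.26], [0.312, -0.061, 0.26], [0.443, -0.351, 0.26], [0.263, -0.218, 0.26]]
```

View pics/inst.png

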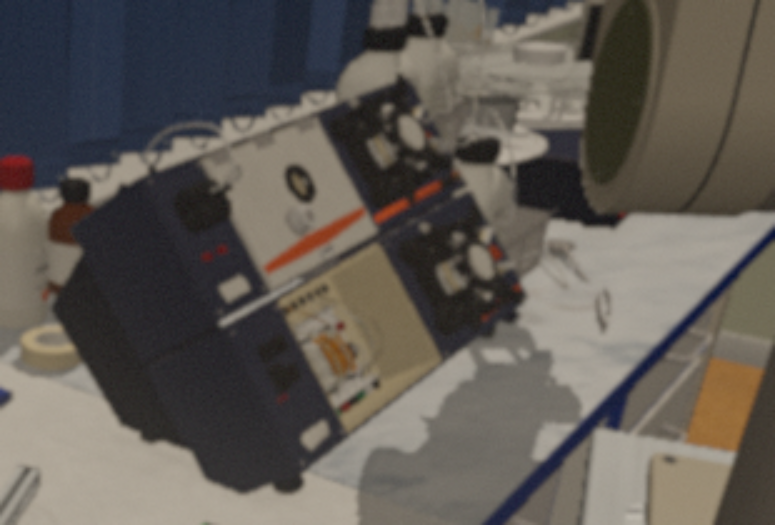

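```bash
python3 -m creep '[[0,0,-0.04,0,0],[0,0,-0.04,0,0],[0,0,-0.04,0,0],[0,0,-0.04,0,0],[0,0,-0.03,0,0],[0,0,0,0,0]]'; python3 -m creep '[[0.0305,-0.027,0,0,0],[0.0305,-0.027,0,0,0],[0.0305,-0.027,0,0,0],[0.0305,-0.027,0,0,0],[0.0305,-0.027,0,0,0],[0.0305,-0.027,0,0,0],[0.0305,-0.027,0,0,0],[0.0305,-0.027,0,0,0],[0.0305,-0.027,0,0,0],[0.0305,-0.027,0,0,0],[0,0,0,0,0]]'
python3 - <<'E'
from h import *
im=read_camera('top');cv2.imwrite('pics/t1.png',im[:,:,::-1])
o=cv2.resize(im[135:215,205:260,::-1],None,fx=7,fy=7,interpolation=cv2.INTER_CUBIC);cv2.imwrite('pics/mk.png',o)
E
```

```text
t: 1.4
tool_pos: [0.2106, -0.5633, 0.4287]
orientation: [3.079, 0.557, 0.002]
force: [0.2, -0.8, 1.1]
opening: 0.0932
t: 2.32
tool_pos: [0.4038, -0.1965, 0.4199]
orientation: [-3.088, -0.57, -0.004]
force: [-0.1, -0.3, 0.0]
opening: 0.0929
```

View pics/t1.png

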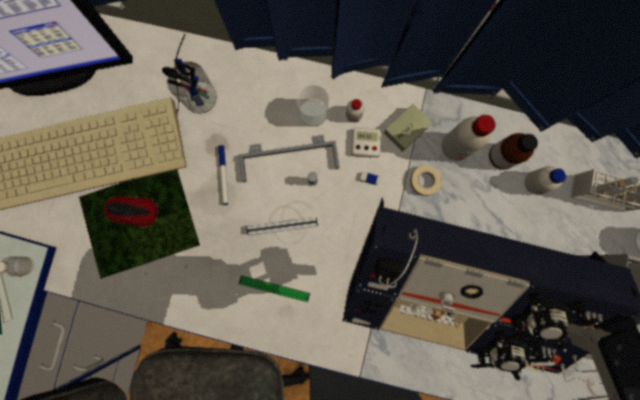

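View pics/mk.png

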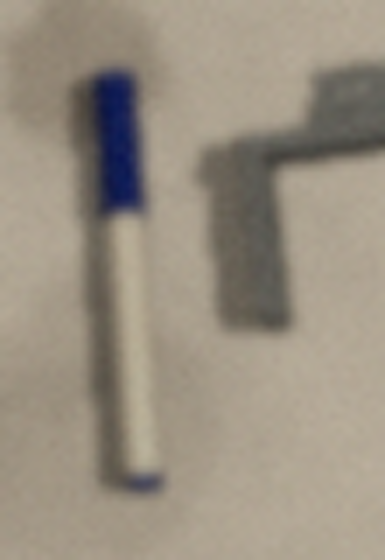

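```bash
python3 -m creep '[[0.02,-0.0318,0,0,0],[0.02,-0.0318,0,0,0],[0.02,-0.0318,0,0,0],[0.02,-0.0318,0,0,0],[0.02,-0.0318,0,0,0],[0.02,-0.0318,0,0,0],[0.02,-0.0318,0,0,0],[0.02,-0.0318,0,0,0],[0.02,-0.0318,0,0,0],[0.02,-0.0318,0,0,0],[0.02,-0.0318,0,0,0],[0,0,0,0,0]]'; python3 -m creep '[[0,0,0,0.087,0],[0,0,0,0.087,0],[0,0,0,0.087,0],[0,0,0,0,0],[0,0,0,0,0]]'
cat >> h.py <<'E'
def st():
    s=read_state();v=s['orientation'];M=R.from_rotvec(v).as_matrix()
    print('t',round(s['t'],2),'pos',np.round(s['tool_pos'],4),'yaw',round(np.arctan2(M[1,0],M[0,0]),3),'tilt',np.round(M[:,2],3),'F',np.round(s['force'],1))
    return s,M
def goto(x,y):
    s,M=st();d=np.array([x,y,s['tool_pos'][2]])-s['tool_pos'];print('tool shift',np.round(M.T@d,4))
E
python3 -c "from h import *; goto(.485,.209)"
```

```text
t: 3.37
tool_pos: [0.4854, 0.2064, 0.4178]
orientation: [-3.089, -0.564, 0.003]
force: [0.1, 0.0, -0.9]
opening: 0.0927
t: 3.78
tool_pos: [0.4853, 0.2012, 0.4194]
orientation: [3.137, 0.154, -0.0]
force: [-0.1, -0.2, 0.1]
opening: 0.0927
t 3.78 pos [0.4853 0.2012 0.4194] yaw 0.098 tilt [-0. -0. -1.] F [-0.1 -0.2  0.1]
tool shift [ 0.0005 -0.0078 -0.    ]
```

```bash
python3 -m creep '[[0,-0.008,0.04,0,0],[0,0,0.04,0,0],[0,0,0.04,0,0],[0,0,0.04,0,0],[0,0,0.04,0,0],[0,0,0.04,0,0],[0,0,0.04,0,0],[0,0,0.04,0,0],[0,0,0.03,0,0],[0,0,0.03,0,0],[0,0,0.02,0,0],[0,0,0,0,0]]'
python3 - <<'E'
from h import *
goto(.4995,.2135)
for n in('top','scene'):
    im=read_camera(n); b=(200,130,400,280) if n=='top' else (200,120,420,285)
    cv2.imwrite(f'pics/d1{n}.png',cv2.resize(im[b[1]:b[3],b[0]:b[2],::-1],None,fx=3.6,fy=3.6,interpolation=cv2.INTER_CUBIC))
E
```

```text
t: 4.78
tool_pos: [0.4802, 0.2083, 0.0144]
orientation: [3.135, 0.155, -0.013]
force: [-1.2, -0.5, -0.1]
opening: 0.0931
t 4.78 pos [0.4802 0.2083 0.0144] yaw 0.099 tilt [-0.008 -0.003 -1.   ] F [-1.2 -0.5 -0.1]
tool shift [ 0.0197 -0.0033 -0.0002]
```

View pics/d1top.png

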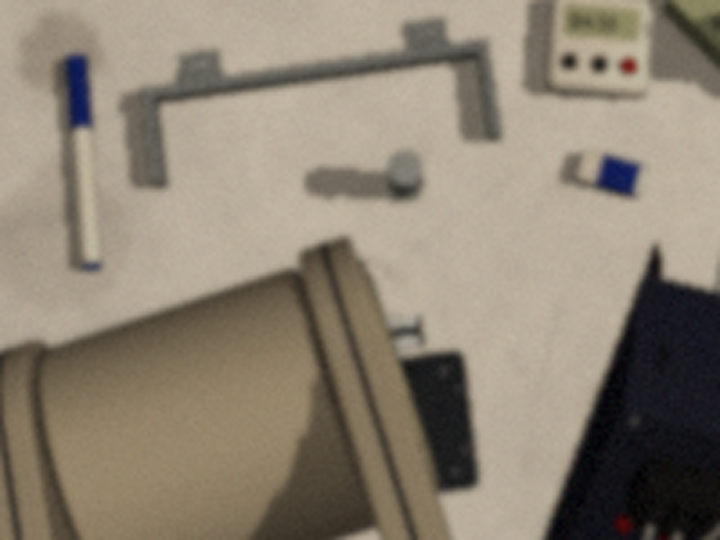

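View pics/d1scene.png

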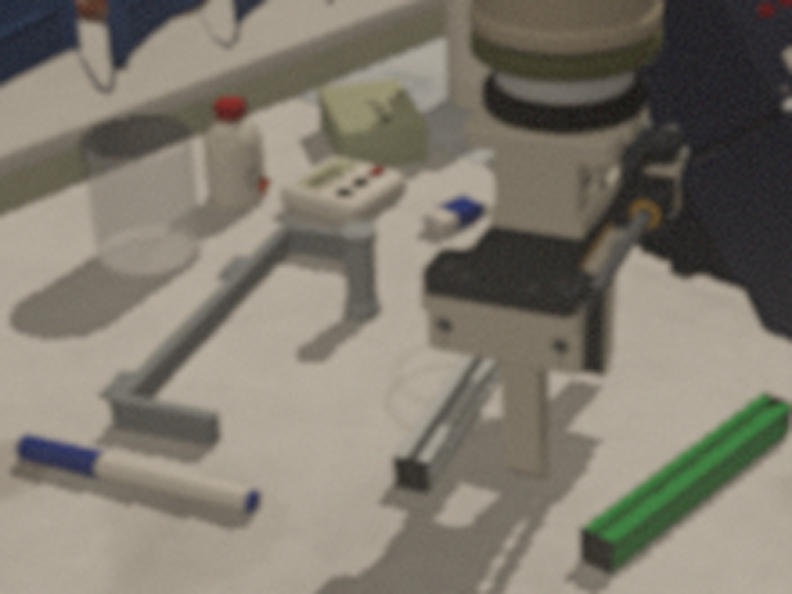

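```bash
python3 -m creep '[[0.008,-0.0045,0,0,0],[0.008,0,0,0,0],[0.008,0,0,0,0],[0.005,0,0,0,0],[0.004,0,0,0,0],[0.004,0,0,0,0],[0.004,0,0,0,0],[0,0,0,0,0]]'
python3 - <<'E'
from h import *
goto(.52,.2135)
n='scene';im=read_camera(n); b=(200,120,420,285)
cv2.imwrite(f'pics/d2{n}.png',cv2.resize(im[b[1]:b[3],b[0]:b[2],::-1],None,fx=3.6,fy=3.6,interpolation=cv2.INTER_CUBIC))
E
```

```text
t: 5.55
tool_pos: [0.5251, 0.2188, 0.0197]
orientation: [-3.138, -0.152, -0.001]
force: [0.0, 0.2, -1.4]
opening: 0.093
t 5.55 pos [0.5251 0.2188 0.0197] yaw 0.097 tilt [ 0.  0. -1.] F [ 0.   0.2 -1.4]
tool shift [-0.0056  0.0048 -0.    ]
```

View pics/d2scene.png

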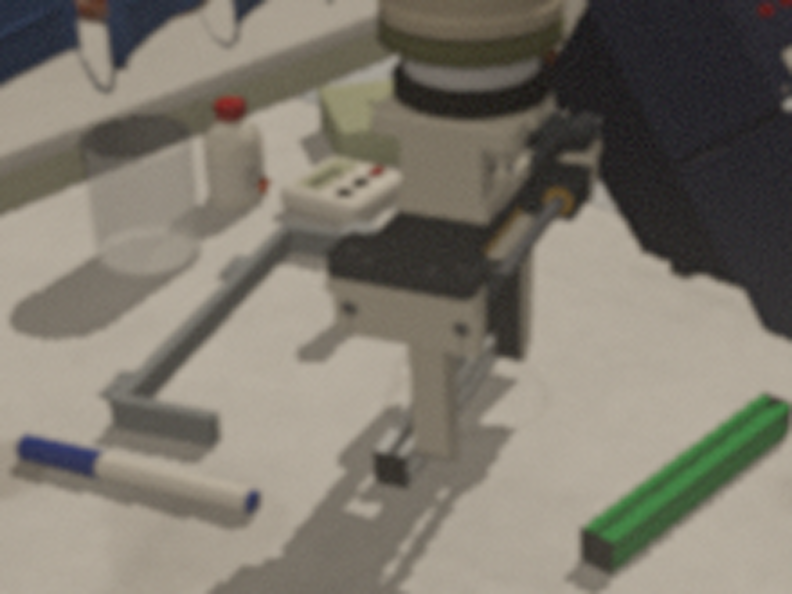

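```bash
python3 -m creep '[[0.002,0,0.005,-0.04,0],[0.003,0,0,-0.04,0],[0.003,0,0,-0.04,0],[0.003,0,0,-0.04,0],[0.003,0,0,-0.04,0],[0.003,0,0,-0.04,0],[0,0,0,0,0]]'
python3 - <<'E'
from h import *
st()
n='scene';im=read_camera(n); b=(200,120,420,285)
cv2.imwrite(f'pics/d3{n}.png',cv2.resize(im[b[1]:b[3],b[0]:b[2],::-1],None,fx=3.6,fy=3.6,interpolation=cv2.INTER_CUBIC))
E
```

```text
t: 6.18
tool_pos: [0.5411, 0.2222, 0.0144]
orientation: [3.097, 0.53, -0.0]
force: [0.0, 0.6, -0.1]
opening: 0.0933
t 6.18 pos [0.5411 0.2222 0.0144] yaw 0.339 tilt [-0. -0. -1.] F [ 0.   0.6 -0.1]
```

View pics/d3scene.png

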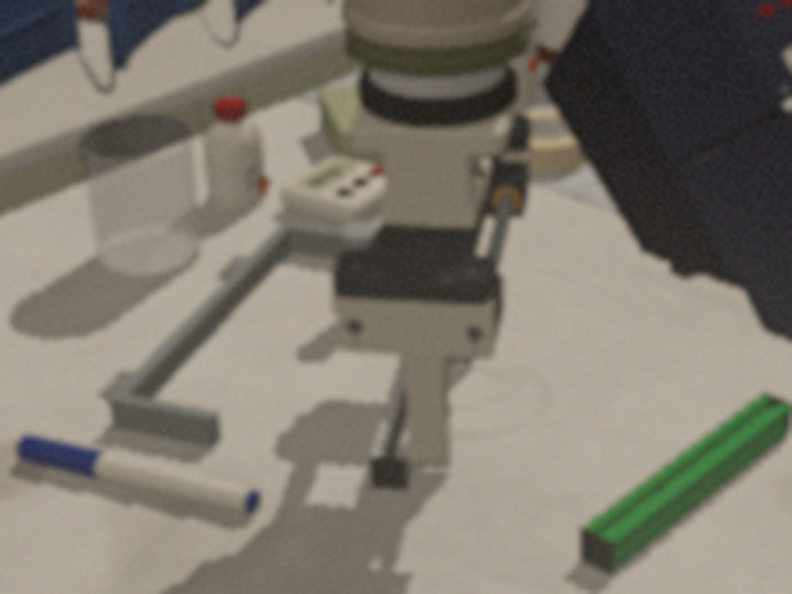

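```bash
python3 -m creep '[[0.003,0,0,-0.04,0],[0.003,0,0,-0.04,0],[0.003,0,0,-0.04,0],[0.003,0,0,-0.04,0],[0.003,0,0,-0.04,0],[0.003,0,0,-0.035,0],[0,0,0,0,0]]'
cat >> h.py <<'E'
BAY=(.644,.1945,.122)
def plan():
    s,M=st();n=M[:2,0];p=s['tool_pos'][:2]
    c0=tf(BAY,[(.0024,-.0175,0)])[0,:2]
    print('tool x advance to line',round((c0-.0165*n-p)@n,4),'tcp s',round((p-c0)@np.array([-n[1],n[0]]),4))
    c=p+.0165*n; print('tcp-bar centre in bay',inv(BAY,c), 'post in bay',inv(BAY,(.634,.149)))
    return s,M
E
python3 - <<'E'
from h import *
s,M=plan()
n='scene';im=read_camera(n); b=(200,120,420,285)
for d in tip_of(n,'bar_end_a')[:4]: print(d['confidence'],d['pixel'],unproj(n,d['pixel'],.009), M.T@(unproj(n,d['pixel'],.009)[0]-s['tool_pos']))
cv2.imwrite(f'pics/d4{n}.png',cv2.resize(im[b[1]:b[3],b[0]:b[2],::-1],None,fx=3.6,fy=3.6,interpolation=cv2.INTER_CUBIC))
E
```

```text
t: 6.82
tool_pos: [0.5573, 0.2299, 0.0146]
orientation: [3.014, 0.887, -0.0]
force: [-0.1, 0.3, -1.0]
opening: 0.0931
t 6.82 pos [0.5573 0.2299 0.0146] yaw 0.572 tilt [-0. -0. -1.] F [-0.1  0.3 -1. ]
tool x advance to line 0.0317 tcp s 0.0935
tcp-bar centre in bay [[-0.06686059  0.05287039]] post in bay [[-0.01546291 -0.04394483]]
0.86 [365.3, 274.6] [[0.42079339 0.30700864 0.009     ]] [-0.07304658 -0.13874831  0.00555818]
0.65 [307.2, 255.8] [[0.52971563 0.30366308 0.009     ]] [ 0.01671767 -0.07696138  0.00555696]
0.65 [416.7, 233.7] [[0.38287317 0.15662484 0.009     ]] [-0.18635063 -0.03284541  0.00556382]
```

View pics/d4scene.png

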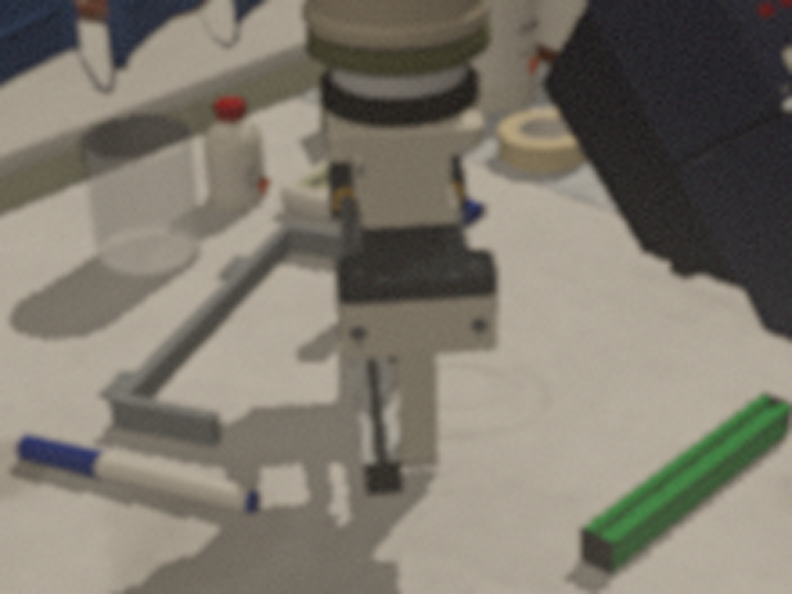

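```bash
python3 -m creep '[[0.004,0,0,0,0],[0.005,0,0,0,0],[0.005,0,0,0,0],[0.005,0,0,0,0],[0.005,0,0,0,0],[0.005,0,0,0,0],[0.002,0,0,0,0],[0,0,0,0,0],[0,0,0,0,0]]'
python3 - <<'E'
from h import *
s,M=plan()
n='scene';im=read_camera(n); b=(200,120,420,285)
for d in tip_of(n,'bar_end_a')[:4]: print(d['confidence'],d['pixel'],unproj(n,d['pixel'],.009), M.T@(unproj(n,d['pixel'],.009)[0]-s['tool_pos']))
cv2.imwrite(f'pics/d5{n}.png',cv2.resize(im[b[1]:b[3],b[0]:b[2],::-1],None,fx=3.6,fy=3.6,interpolation=cv2.INTER_CUBIC))
E
```

```text
t: 7.67
tool_pos: [0.5837, 0.2468, 0.0147]
orientation: [-3.014, -0.886, -0.001]
force: [0.3, 0.1, -0.3]
opening: 0.0932
t 7.67 pos [0.5837 0.2468 0.0147] yaw 0.572 tilt [ 0.  0. -1.] F [ 0.3  0.1 -0.3]
tool x advance to line 0.0005 tcp s 0.0934
tcp-bar centre in bay [[-0.03865041  0.06640204]] post in bay [[-0.01546291 -0.04394483]]
0.96 [415.7, 235.8] [[0.38241423 0.16405044 0.009     ]] [-0.21401765 -0.0393595   0.00560526]
0.7 [363.7, 272.7] [[0.42500167 0.30365927 0.009     ]] [-0.10265138 -0.13370921  0.00564737]
0.55 [290.3, 257.3] [[0.55358309 0.32005059 0.009     ]] [ 0.01434383 -0.07790623  0.00569765]
0.54 [268.4, 175.3] [[0.76441009 0.06890448 0.009     ]] [0.05571203 0.24737989 0.00572735]
```

View pics/d5scene.png

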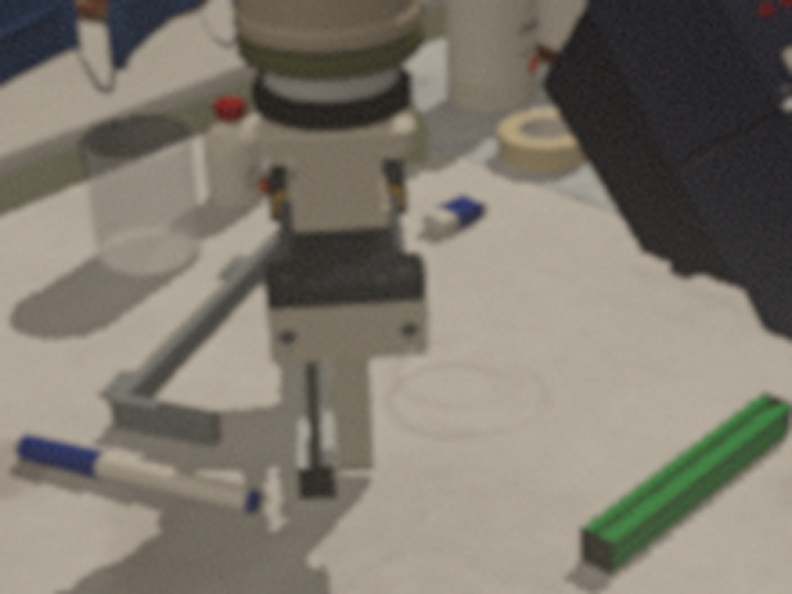

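```bash
python3 -m creep '[[-0.015,0,0,0,0],[-0.015,0,0,0,255],[0,-0.02,0,0,255],[0,-0.025,0,0,255],[0,-0.025,0,0,255],[0,-0.025,0,0,255],[0,-0.018,0,0,255],[0,0,0,0,255],[0,0,0,0,255],[0,0,0,0,255]]' 10
python3 - <<'E'
from h import *
s,M=st();print(s['opening'])
im=read_camera('scene'); b=(200,120,420,285);n='scene'
cv2.imwrite(f'pics/d6{n}.png',cv2.resize(im[b[1]:b[3],b[0]:b[2],::-1],None,fx=3.6,fy=3.6,interpolation=cv2.INTER_CUBIC))
im=read_camera('top'); b=(200,130,400,280);n='top'
cv2.imwrite(f'pics/d6{n}.png',cv2.resize(im[b[1]:b[3],b[0]:b[2],::-1],None,fx=3.6,fy=3.6,interpolation=cv2.INTER_CUBIC))
E
```

```text
t: 8.6
tool_pos: [0.4973, 0.3249, 0.0148]
orientation: [3.014, 0.886, 0.0]
force: [-0.1, 0.1, 0.5]
opening: 0.0376
t 8.6 pos [0.4973 0.3249 0.0148] yaw 0.572 tilt [ 0. -0. -1.] F [-0.1  0.1  0.5]
0.037645236337212055
```

View pics/d6scene.png

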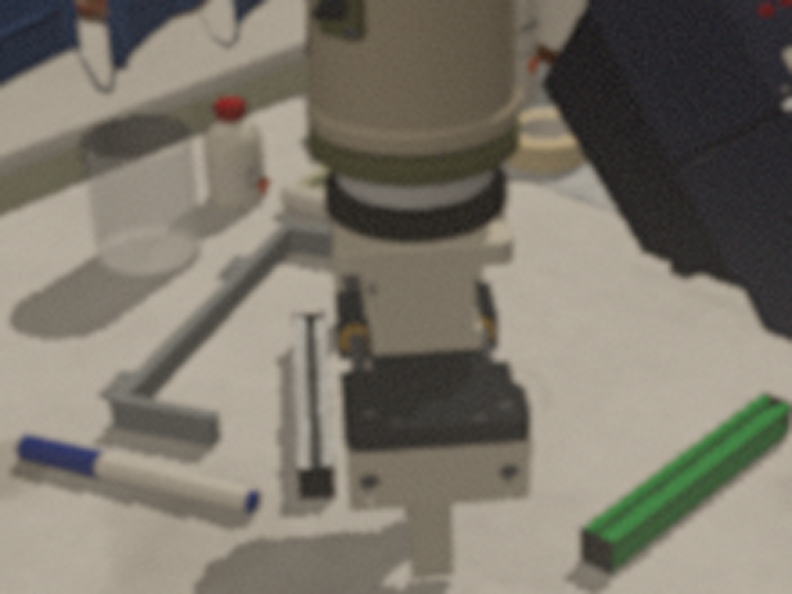

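View pics/d6top.png

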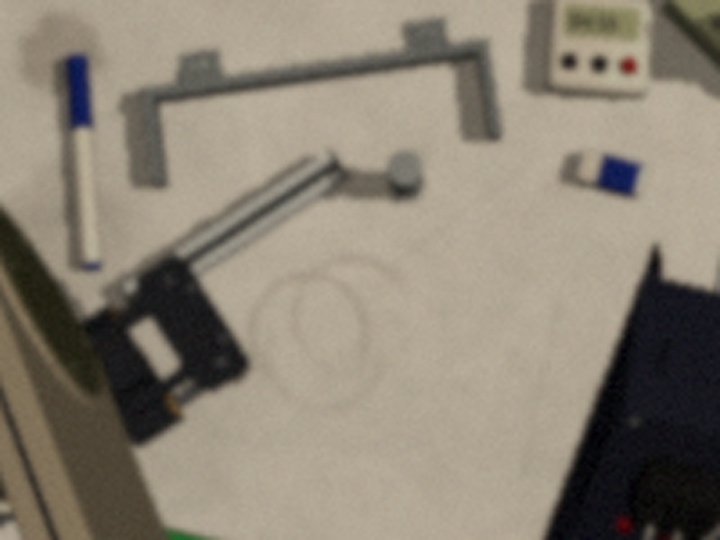

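```bash
python3 -m creep '[[0,0,0,0,255],[0,0,0,0,255],[0,0,0,0,255],[0,0,0,0,255],[0,0,0,0,255]]'; python3 ov.py .644,.1945,.122 .5966,.2574,.572 .634,.149 pics/ov3.png
```

```text
t: 9.12
tool_pos: [0.4971, 0.3252, 0.0146]
orientation: [3.014, 0.886, -0.0]
force: [0.0, 0.5, 0.1]
opening: 0.0011
post in bay [[-0.01546291 -0.04394483]] bar ends [[-0.07201532  0.13573448]
 [-0.00677049  0.00066741]]
```

View pics/ov3.png

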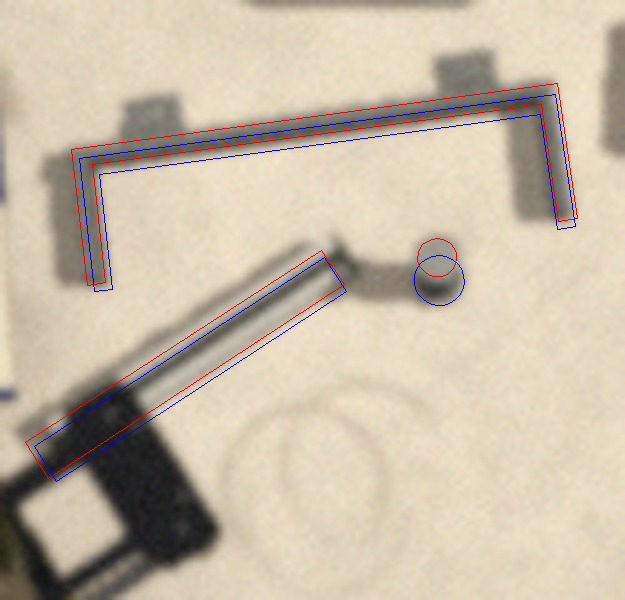

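```bash
python3 ov.py .644,.1945,.122 .6005,.2565,.572 .634,.149 pics/ov4.png
```

```text
post in bay [[-0.01546291 -0.04394483]] bar ends [[-0.06825384  0.13436655]
 [-0.00300901 -0.00070052]]
```

View pics/ov4.png

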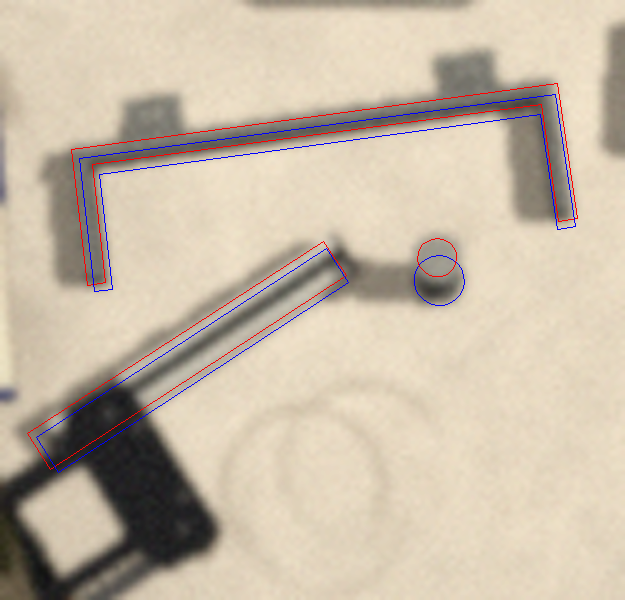

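View pics/ov4s.png

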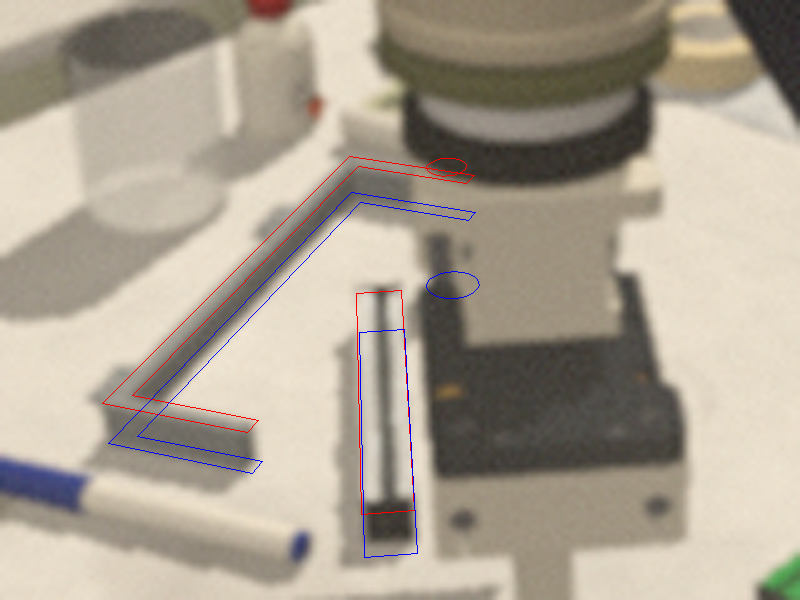

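```bash
python3 -m creep '[[0.012,0,0,0,255],[0.012,0,0,0,255],[0.012,0,0,0,255],[0.012,0,0,0,255],[0,0.01,0,0,255],[0,0.007,0,0,255],[0,0,0,0,255]]'
cat > look.py <<'E'
from h import *
import sys
t=sys.argv[1]
s,M=st();print(s['opening'])
for n,b in(('scene',(200,120,420,285)),('top',(200,130,400,280))):
    im=read_camera(n)
    cv2.imwrite(f'pics/{t}{n}.png',cv2.resize(im[b[1]:b[3],b[0]:b[2],::-1],None,fx=3.6,fy=3.6,interpolation=cv2.INTER_CUBIC))
E
python3 look.py e1
```

```text
t: 9.9
tool_pos: [0.547, 0.3352, 0.0143]
orientation: [3.014, 0.884, -0.001]
force: [1.0, -0.4, -0.2]
opening: 0.0004
t 9.9 pos [0.547  0.3352 0.0143] yaw 0.571 tilt [-0.    -0.001 -1.   ] F [ 1.  -0.4 -0.2]
0.00037260539992465473
```

View pics/e1scene.png

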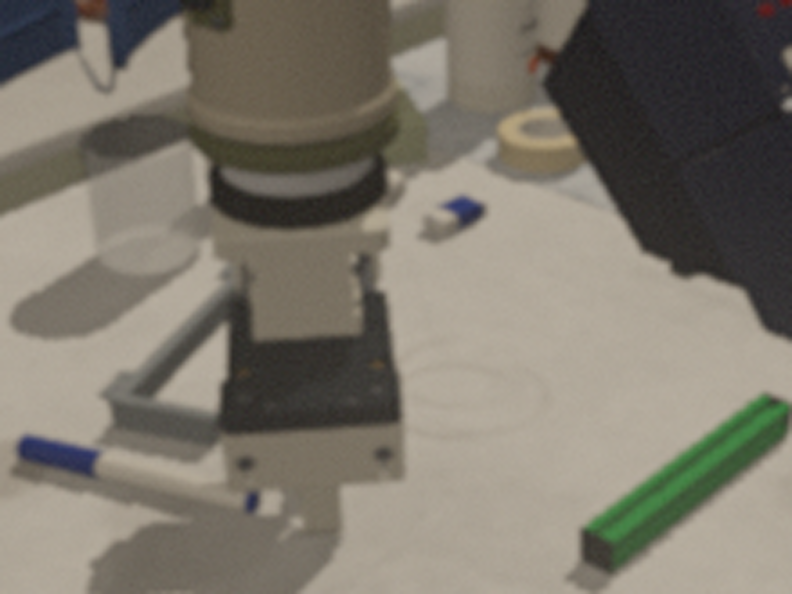

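View pics/e1top.png

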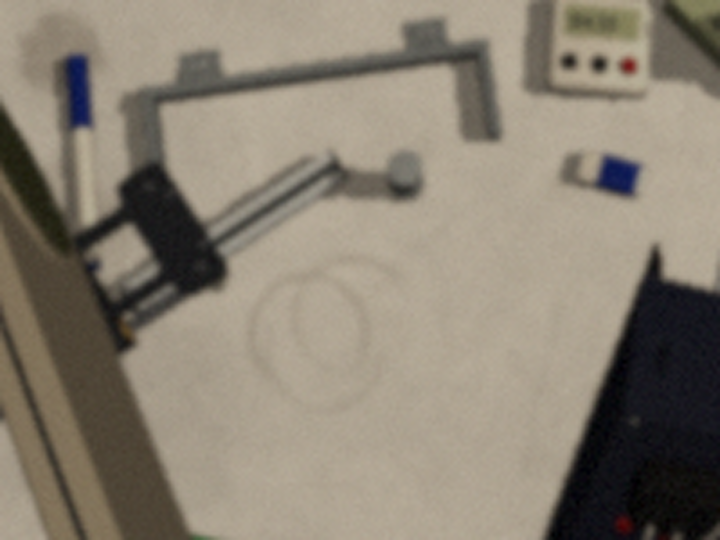

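```bash
python3 -m creep '[[0.001,0.004,0,0,255],[0,0.005,0,0,255],[0,0.006,0,0,255],[0,0.006,0,0,255],[0,0.006,0,0,255],[0,0.006,0,0,255],[0,0.006,0,0,255],[0,0.006,0,0,255],[0,0,0,0,255]]'
python3 look.py e2
```

```text
t: 10.75
tool_pos: [0.5726, 0.2985, 0.0147]
orientation: [3.014, 0.884, 0.0]
force: [0.4, 0.6, -0.5]
opening: 0.0004
t 10.75 pos [0.5726 0.2985 0.0147] yaw 0.571 tilt [ 0. -0. -1.] F [ 0.4  0.6 -0.5]
0.0003745177334986622
```

View pics/e2top.png

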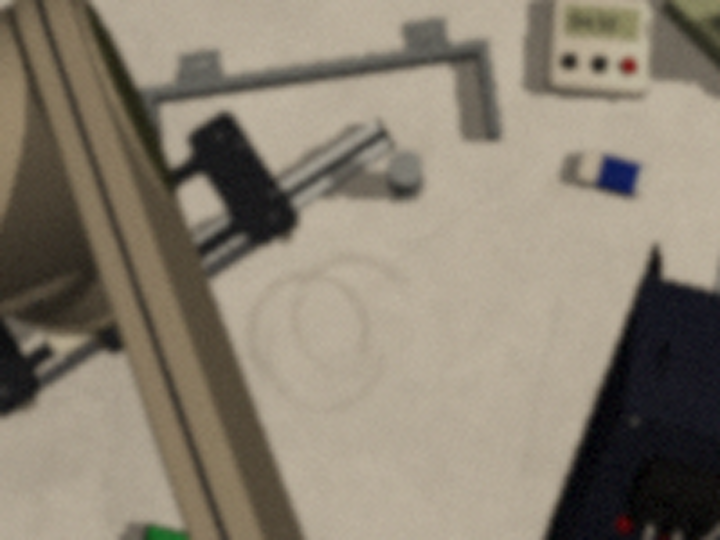

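View pics/e2scene.png

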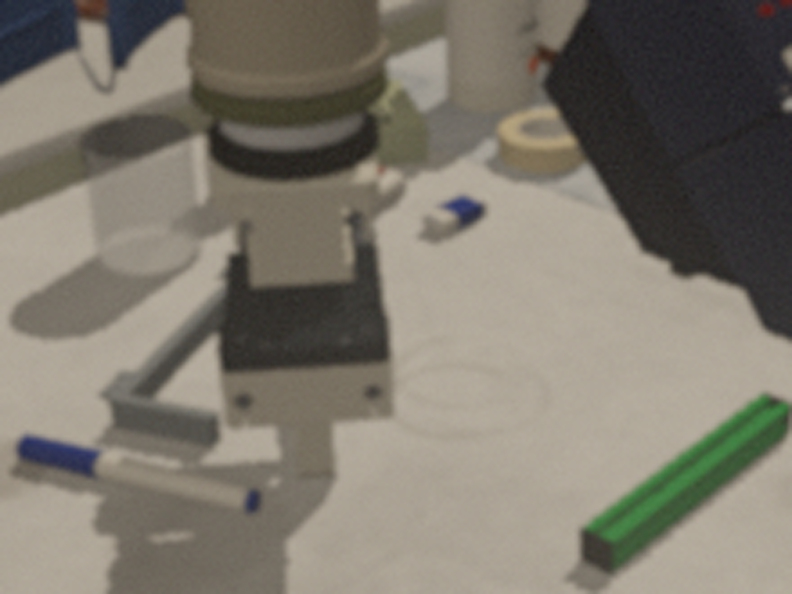

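```bash
python3 ov.py .644,.1945,.122 .6246,.2219,.572 .634,.149 pics/ov5.png
```

```text
post in bay [[-0.01546291 -0.04394483]] bar ends [[-0.04854371  0.09709081]
 [ 0.01670112 -0.03797626]]
```

View pics/ov5.png

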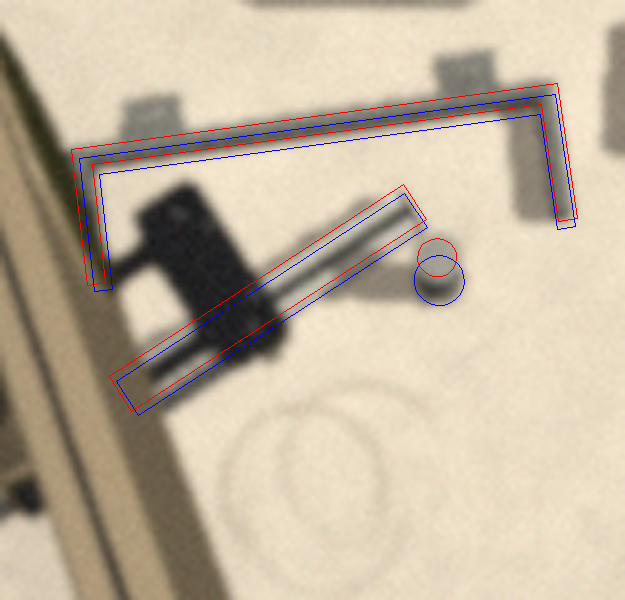

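```bash
python3 -m creep '[[0,0.005,0,0,255],[0,0.006,0,0,255],[0,0.006,0,0,255],[0,0.006,0,0,255],[0,0.006,0,0,255],[0,0.006,0,0,255],[0,0.005,0,0,255],[0,0,0,0,255],[0,0,0,0,255]]'
python3 look.py e3;  python3 ov.py .644,.1945,.122 .6462,.1883,.572 .634,.149 pics/ov6.png
```

```text
t: 11.7
tool_pos: [0.5938, 0.2657, 0.0147]
orientation: [3.014, 0.885, 0.0]
force: [0.1, -0.4, -0.4]
opening: 0.0003
t 11.7 pos [0.5938 0.2657 0.0147] yaw 0.571 tilt [ 0. -0. -1.] F [ 0.1 -0.4 -0.4]
0.000305868774029868
post in bay [[-0.01546291 -0.04394483]] bar ends [[-0.03119329  0.06111188]
 [ 0.03405154 -0.07395518]]
```

View pics/ov6.png

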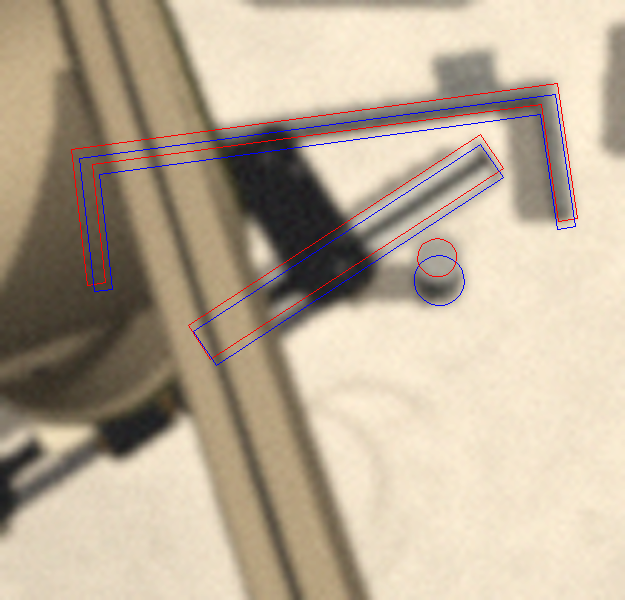

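View pics/e3scene.png

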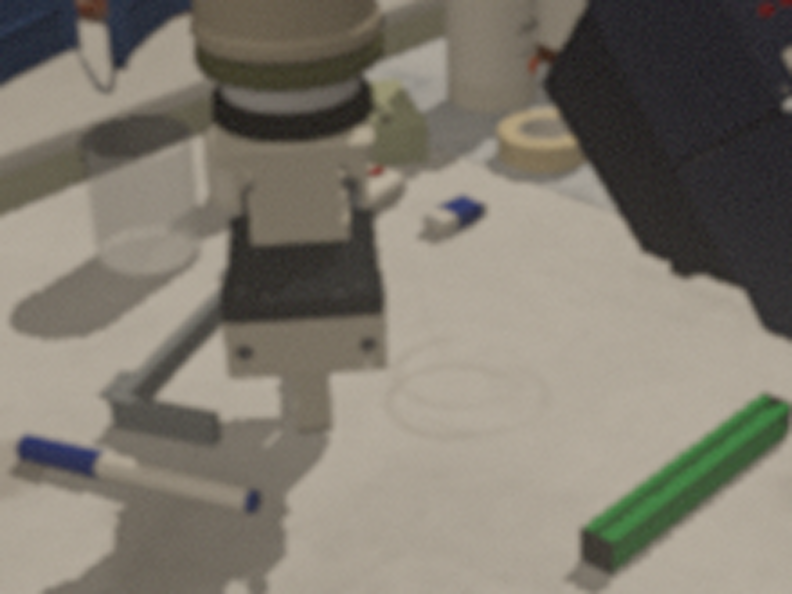

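```bash
python3 -m creep '[[0,-0.005,0,0,255],[-0.012,-0.002,0,0,255],[-0.013,0,0,0,255],[-0.01,0,0,0,255],[0,0.02,0,0,255],[0,0.025,0,0,255],[0,0.0245,0,0,255],[0,0,0,0,255],[0,0,0,0,255]]'
python3 look.py e4
```

```text
t: 12.65
tool_pos: [0.5983, 0.1941, 0.0148]
orientation: [-3.015, -0.883, -0.001]
force: [-0.1, 0.8, 0.2]
opening: 0.0003
t 12.65 pos [0.5983 0.1941 0.0148] yaw 0.57 tilt [ 0.  0. -1.] F [-0.1  0.8  0.2]
0.0003130014001573485
```

View pics/e4scene.png

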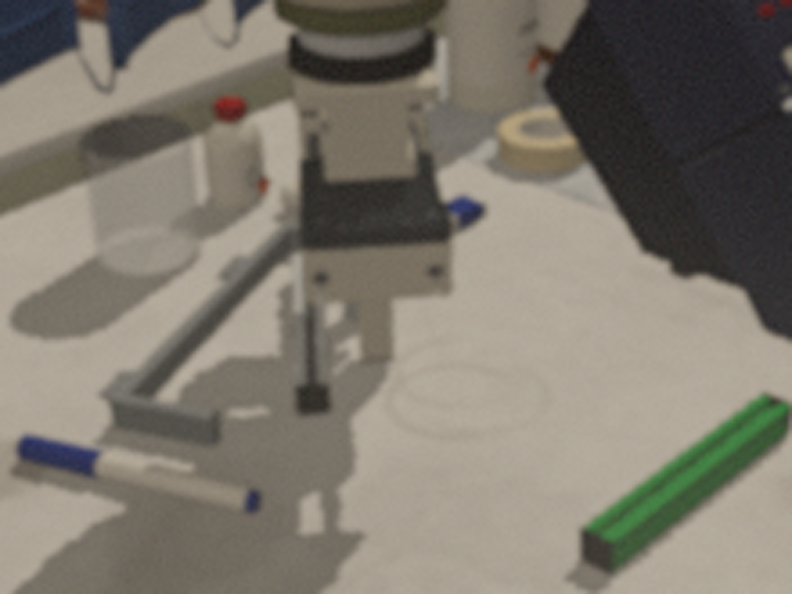

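View pics/e4top.png

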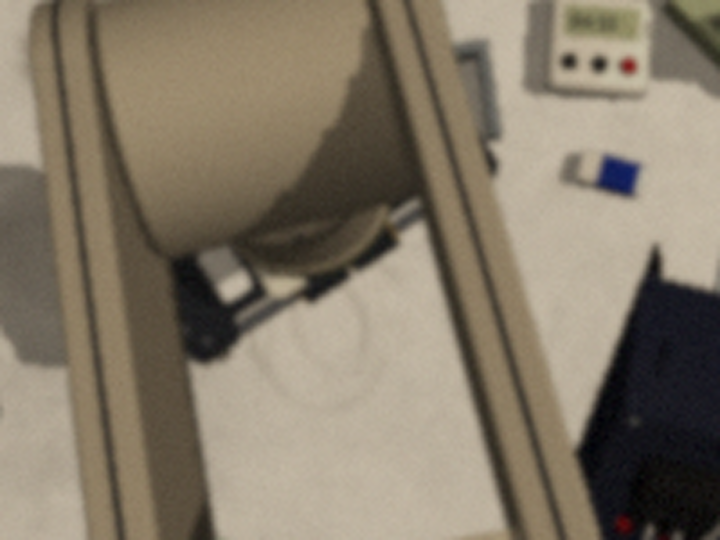

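```bash
python3 -m creep '[[0.008,0,0,0,255],[0.007,0,0,0,255],[0.005,0,0,0,255],[0.003,0,0,0,255],[0.0053,0,0,0.05,255],[0.0053,0,0,0.05,255],[0.0053,0,0,0.05,255],[0.0053,0,0,0.05,255],[0,0,0,0,255]]'
python3 look.py e5;python3 -c "
from h import *
s,M=st();print(inv(BAY,s['tool_pos']))"
```

```text
t: 13.5
tool_pos: [0.6365, 0.218, 0.0147]
orientation: [-3.088, -0.578, -0.001]
force: [-0.2, -0.1, 0.8]
opening: 0.0006
t 13.5 pos [0.6365 0.218  0.0147] yaw 0.37 tilt [ 0.001  0.    -1.   ] F [-0.2 -0.1  0.8]
0.0006120696165030223
t 13.6 pos [0.6358 0.2175 0.0145] yaw 0.374 tilt [-0. -0. -1.] F [-0.1 -0.1 -0.1]
[[-0.00530957  0.02381574]]
```

View pics/e5scene.png

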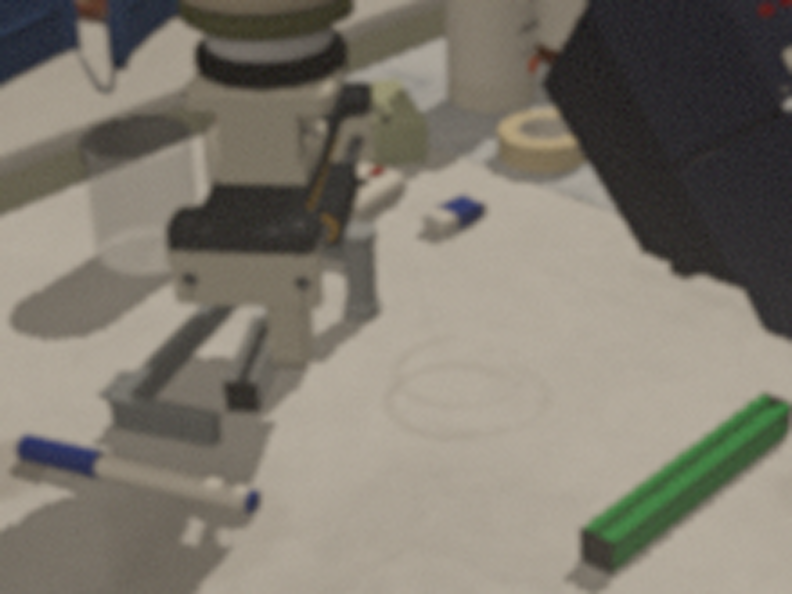

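```bash
python3 -m creep '[[0.0045,0,0,0.05,255],[0.0045,0,0,0.05,255],[0.0045,0,0,0.05,255],[0.0045,0,0,0.05,255],[0.004,0,0,0.045,255],[0,0,0,0,255],[0,0,0,0,255]]'
python3 look.py e6;python3 -c "
from h import *
s,M=st();print(inv(BAY,s['tool_pos']))"
```

```text
t: 14.18
tool_pos: [0.6568, 0.2231, 0.0145]
orientation: [3.135, 0.203, -0.0]
force: [-0.6, 0.1, -0.1]
opening: 0.0007
t 14.18 pos [0.6568 0.2231 0.0145] yaw 0.129 tilt [-0. -0. -1.] F [-0.6  0.1 -0.1]
0.0006813794452664736
t 14.28 pos [0.6566 0.2231 0.0146] yaw 0.129 tilt [-0. -0. -1.] F [-1.  -0.7  0.2]
[[0.01598388 0.02681965]]
```

View pics/e6scene.png

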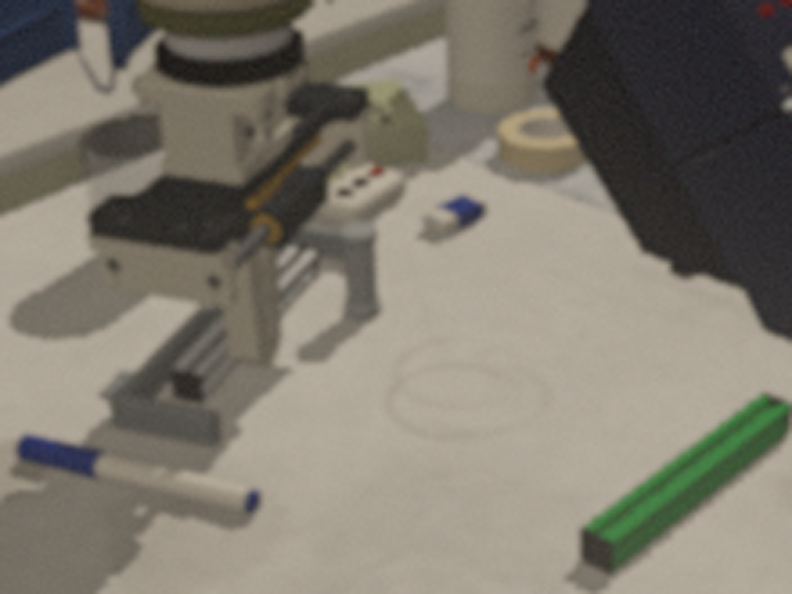

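View pics/e6top.png

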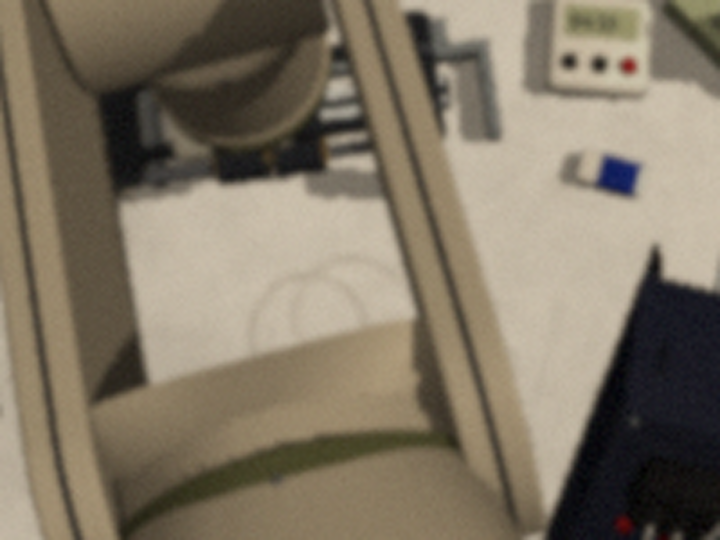

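```bash
python3 -m creep '[[0.002,0,0,0,255],[0.002,0,0,0.007,255],[0.002,0,0,0,255],[0,0,0,0,255],[0,0,0,0,255]]'; python3 look.py e7;python3 -c "
from h import *
s,M=st();print(inv(BAY,s['tool_pos']))"
```

```text
t: 14.7
tool_pos: [0.663, 0.2238, 0.0146]
orientation: [-3.136, -0.188, -0.0]
force: [0.2, 0.3, -0.6]
opening: 0.0006
t 14.7 pos [0.663  0.2238 0.0146] yaw 0.12 tilt [ 0.  0. -1.] F [ 0.2  0.3 -0.6]
0.0006344931059481436
t 14.8 pos [0.663  0.2238 0.0147] yaw 0.12 tilt [ 0.  0. -1.] F [-0.5  0.1  0.2]
[[0.02245723 0.02681111]]
```

View pics/e7scene.png

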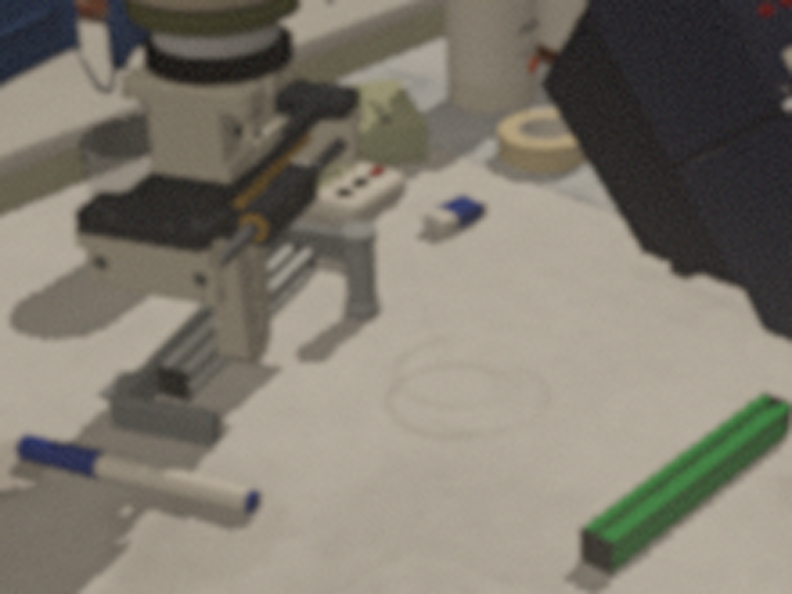

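```bash
python3 -m creep '[[0.0015,0,0,0,255],[0.0015,0,0,0,255],[0,0,0,0,255],[0,0,0,0,255]]'; python3 -m creep '[[0.001,0,0,0,255],[0,0,0,0,255],[0,0,0,0,255]]'; python3 look.py e8
```

```text
t: 15.13
tool_pos: [0.6659, 0.2241, 0.0146]
orientation: [3.136, 0.188, -0.0]
force: [-1.6, -0.7, 1.7]
opening: 0.0002
t: 15.38
tool_pos: [0.6666, 0.2242, 0.0145]
orientation: [3.136, 0.188, -0.001]
force: [-3.1, -2.7, 1.9]
opening: 0.0003
t 15.38 pos [0.6666 0.2242 0.0145] yaw 0.12 tilt [-0.001 -0.    -1.   ] F [-3.1 -2.7  1.9]
0.0002942701464279463
```

View pics/e8scene.png

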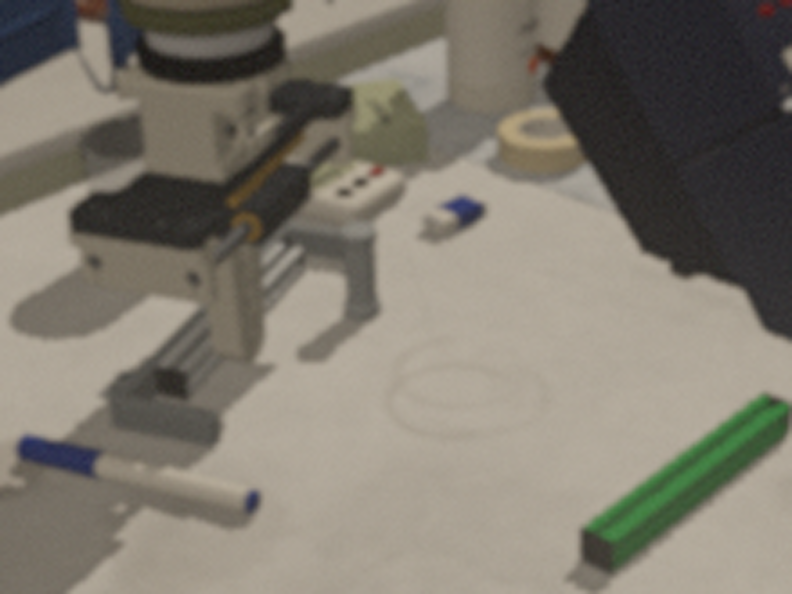

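```bash
python3 -m creep '[[-0.01,0,0,0,255],[-0.03,0,0,0,255],[-0.03,0,-0.01,0,255],[-0.035,0,-0.02,0,255],[-0.035,-0.01,-0.01,0,255],[-0.03,-0.025,0,0,255],[0,-0.035,0,0,255],[0,-0.03,0,0,255],[0,0,0,0,255],[0,0,0,0,255]]'; python3 look.py f1; python3 ov.py .644,.1945,.122 .688,.202,.122 .634,.149 pics/ov7.png
```

```text
t: 16.32
tool_pos: [0.4862, 0.3052, 0.0553]
orientation: [-3.135, -0.193, -0.003]
force: [0.4, 0.3, 0.4]
opening: 0.0001
t 16.32 pos [0.4862 0.3052 0.0553] yaw 0.123 tilt [ 0.002  0.001 -1.   ] F [0.4 0.3 0.4]
0.00011795812338854828
post in bay [[-0.01546291 -0.04394483]] bar ends [[ 0.04458569  0.07708956]
 [ 0.04458569 -0.07291044]]
```

View pics/ov7.png

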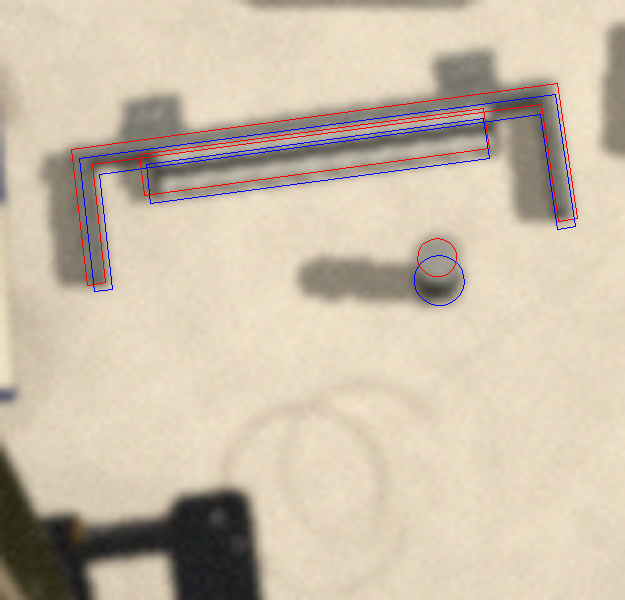

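View pics/f1top.png

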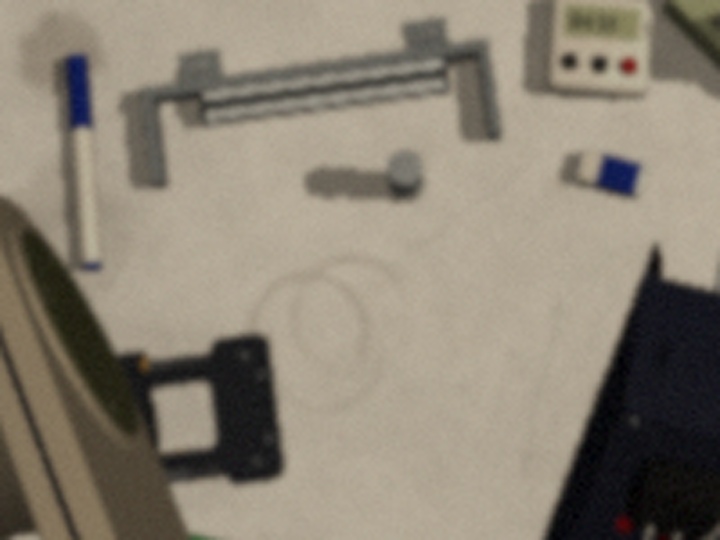

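View pics/ov7s.png

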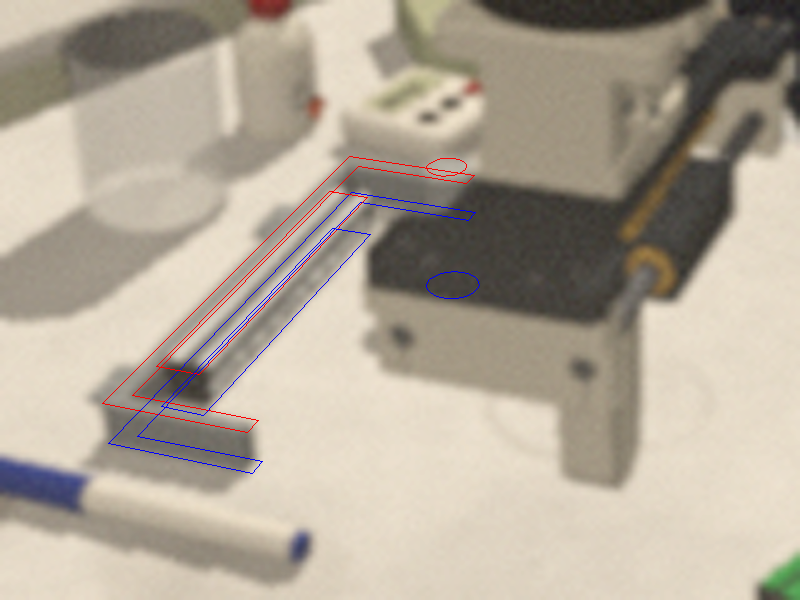

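Run:
```python
from h import *
ims=np.mean([read_camera('top').astype(float) for _ in range(4)],0)
c=ims[130:180,232:345,::-1]
cv2.imwrite('pics/z1.png',np.clip(cv2.resize(c,None,fx=7,fy=7,interpolation=cv2.INTER_CUBIC)*1.4,0,255).astype(np.uint8))
```

```text
(no output)
```

View pics/z1.png

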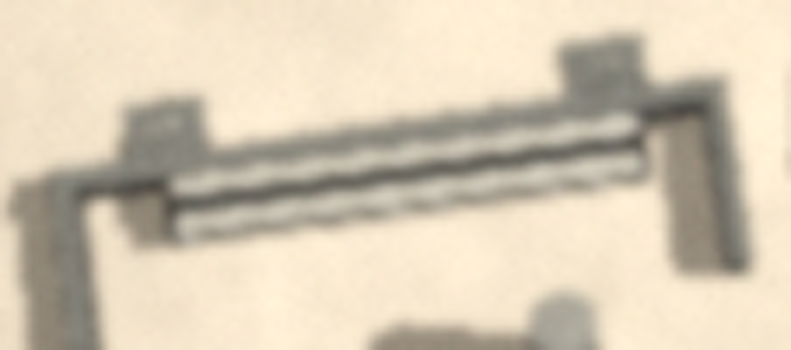

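```bash
python3 -c "
from plant import *
print(close_job(), read_state()['t'])"
```

```text
the job is handed in; nothing more can be done
the job is handed in; nothing more can be done
```

The bar is in the bay, lying along the back wall, and the job was handed in at about 17 s; `close_job` gave no verdict.

**What I did:**
- I pushed the bar's side with the open fingertips to turn it to about 0.45 rad from the bay.
- I pushed its left end with closed fingertips, so the right end slid in behind the post.
- I swung the left end in and nudged the bar until it met the back wall. The only contact force I felt there was about 4 N.
- The bar was never gripped or lifted, and the green look-alike was left alone.

**Last checks:**
- **Angled entry:** the top-camera fit had the right end about 34 mm into the bay while the left end was still about 31 mm outside.
- **Final position:** the last close-up shows the bar flat and parallel to the back wall with no visible gap, clear of both end walls (ends at about y = +77 and -73 mm).
- **Disagreement:** the last overlay put the left end about 2 mm less deep than the fitted bar outline. That is within the calibration error and the 8 mm tolerance.
- **Bystanders:** the timer, eraser and marker look unmoved in the last top view. I did not measure any bystander again, and did not check the tape, beaker, indicator bottle and filter box separately, though the arm never came near them.

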